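Sweep the charcoal stubs off the drawing board into the tray

ROBOT

A 7-joint arm with a two-finger parallel gripper is mounted at the origin on the work surface. World frame = base frame: x ahead of the robot, y to its left, z up, the work surface at z = 0. Lengths are in m, angles in rad, forces in N, time in s.
With the tool pointing down it reaches from about 0.4 to 0.85 m from the base axis. Payload 4.5 kg.
Tool frame: the origin (TCP) lies on the centre line of the jaws, within the pads' length; the fingertips stand 11 mm ahead of it and the grasp point (between the pads) lies 8 mm behind it; z points along the fingers, x is the direction in which the jaws open and shut, and the axes are right-handed (so a half turn about z gives the same grasp; the last joint's range is limited). The gripper opens to 88 mm and grips with 3 to 60 N. Pads are 18 mm wide; open, the fingers measure 123 mm over their backs; the gripper's body (75 mm by 187 mm) begins 45 mm behind the grasp point.
Start: joints at [1.227, 0.689, -0.195, 1.565, 0.157, 0.902, -0.215], TCP at [0.231, -0.581, 0.22] pointing down, gripper open.
Joint ranges: [-3.01, 3.01], [-0.46, 2.08], [-1.47, 1.51], [0.13, 2.56], [-1, 4.14], [0.04, 2.09], [-2.66, 2.66]. Speed limits (rad/s): [2.57, 2.57, 3.14, 3.14, 3.14, 3.14, 3.14].

INTERFACE

Orientations are given as a unit quaternion [x, y, z, w].
In Python, from plant import r, vision, order, nets gives the robot as it stands.
- The arm moves only by the tool send_rows, never from a script. Its argument "series" is a list of rows, each an object with "delta_pos": the shift along the tool's x, y, z in cm, a list of three; "turn": the turn about the tool's z in degrees; "jaw": the closure, from 0 (fully open) to 1 (shut). In form: [{"delta_pos": [x, y, z], "turn": turn, "jaw": jaw}, ...]. A call has 1 to 8 rows; each row is the pose to reach, as a shift and turn from the pose commanded when the call began, along the tool's axes at that moment; what a row does not reach only later rows make up. A row lasts 1/12 s, in which the tool goes at most 41.7 mm and 7.16 degrees, less where a joint would pass 70% of its speed; a pose out of reach is approached as far as the arm can. A call with a gripper value outside its range is refused whole. The fingers move at their own pace and stop on an object; "force" is the grip in N (left out, the last holds). Time passes only in rows, so rows that repeat a pose let the fingers close. It gives the time, the measured TCP pose, the force and the opening at its end, in the units of the state.
- r.get_state(): the state, without advancing time (a new reading comes with each control period).
- vision.snapshot(name): name is "side" or "top" or "wrist"; returns the picture (384x512x3 uint8, blue, green, red); there is no depth.
- vision.camera_params(name): a dict with "intrinsics" (3x3 intrinsics, pixels), "D" ([k1, k2, p1, p2, k3] as OpenCV has them; the pictures are not rectified), "extrinsics" (4x4, takes a point from world to camera coordinates). Camera axes: x right, y down, z forward; pixel columns grow to the right and rows downward; lengths in m; the calibration is good to about 2 mm. A picture is of the moment at which its call begins: read the wrist's pose just before it. camera_params takes no time and is no camera call; for the wrist camera it gives the pose at the moment of the call.
- order.finish_job(): hands the job in, once; it reports no verdict.
Trained networks look in the newest picture that a camera, given by its name, has taken for a name from the list of things; names that differ only in an ending like _2 or _b are one class to them, and where a whole thing is asked for, a point or a joint stands for the part that bears it (a point fixed in the world has none). Each returns a list of dicts, best first, with "score" (0 to 1); they miss things now and then, are a little off and sometimes report something else, mostly with a low value. They report only what shows in the picture. A call takes as long as a camera call.
- nets.boxes_of(camera, label): "location" ([row, column] as shares, 0 to 1, of the picture: columns of its width, rows of its height, amid what is visible of it).
- nets.trace(camera, label): "region" (384x512 bool, what is visible of it) and "location" ([row, column] as shares, 0 to 1, of the picture: columns of its width, rows of its height, amid what is visible of it).
The state is a dict: "clock": time; "q": joint angles; "qd": joint speeds; "joint_torque": joint torques, N m; "tool_pos": TCP position; "eef_rot": TCP orientation; "contact_force": force on the tool from outside, world axes, zero at the start; "moment": the same for the moment, N m; "opening": opening from 0.0 (shut) to 1.0 (fully open).
Only numpy, scipy, OpenCV 4.12 (cv2) and the standard library are available. Lean on these libraries where they do the work, as an engineer would, in place of code of your own. Each camera call takes 0.05 s, during which the arm holds its last target.

TASK

The charcoal work is finished and inking comes next, so clear the leftovers: with the fingertips, sweep the four short charcoal stubs across the drawing board and over its side edge into the enamelled tray that stands against it. Push them along the board, do not pick them up. Leave the tray, the long whole charcoal stick and all the other things on the board and the table where they are.

Things in the scene. Friction and masses are not known exactly. Their poses are not given: they have to be found in the camera images.
- board_top (a point): Centre of the top face of the drawing board: bare pale wood, 340 mm along its x, 300 mm along its y, its level top 45 mm above the table. Fixed. Its x axis points roughly away from the robot, its y axis across to the robot's left; it may be turned by some degrees. The side edges lie 150 mm either way along its y.
- tray: White enamelled open tray with a dark rim, 280 mm (its x) by 120 mm (its y), 38 mm high, walls and floor 3 mm, 0.6 kg, loose. It stands on the table, parallel to the board and 3 mm from one of the board's two side edges, left or right, centred on it; its rim is 7 mm lower than the board's top. Origin: centre of its underside.
- stub1_c (a point): Centre of a short charcoal stub, a dull black square bar 16 by 16 mm and 24 mm long (along its x), lying on the board at any yaw, 10 to 16 g. The four stubs lie in two rows that run across the board, 85 mm nearer and 85 mm farther than the board's centre (give or take 12 mm), two per row and at least 80 mm apart.
- stub2_c (a point): Centre of a short charcoal stub, a dull black square bar 16 by 16 mm and 26 mm long (along its x), lying on the board at any yaw, 10 to 16 g. The four stubs lie in two rows that run across the board, 85 mm nearer and 85 mm farther than the board's centre (give or take 12 mm), two per row and at least 80 mm apart.
- stub3_c (a point): Centre of a short charcoal stub, a dull black square bar 16 by 16 mm and 28 mm long (along its x), lying on the board at any yaw, 10 to 16 g. The four stubs lie in two rows that run across the board, 85 mm nearer and 85 mm farther than the board's centre (give or take 12 mm), two per row and at least 80 mm apart.
- stub4_c (a point): Centre of a short charcoal stub, a dull black square bar 16 by 16 mm and 30 mm long (along its x), lying on the board at any yaw, 10 to 16 g. The four stubs lie in two rows that run across the board, 85 mm nearer and 85 mm farther than the board's centre (give or take 12 mm), two per row and at least 80 mm apart.
- ink_bottle: Small glass ink bottle with a black cap, 44 mm across, 44 mm high, standing on the board between the two rows. Origin: centre of its underside. Leave it.
- eraser: White block eraser in a card sleeve, 42 by 20 by 12 mm, on the board between the two rows. Origin: centre of its underside. Leave it.
- whole_stick: Whole charcoal stick, the same black 16 mm square bar but 110 mm long (along its y), on the board near one of the edges nearest to and farthest from the robot. Origin: centre of its underside. Leave it.
- sharpener: Metal pencil sharpener, 15 by 26 by 11 mm, on the board near the opposite one of those two edges. Origin: centre of its underside. Leave it.
- pencil_tin: Closed flat metal pencil tin, 203 by 103 mm, 32 mm high, on the table beside the side edge of the board that has no tray. Origin: centre of its underside. Leave it.

How it is judged:
By the outcome, as a careful person would: the job done as asked, in the order asked, and still so for the second after the job is handed in, with the robot touching nothing.
It also fails if it takes over 72 s, if anything falls off the work surface, if the arm or the gripper's body presses on something with over 40 N, if the wrist force passes 120 N, or if a joint passes its speed limit or range.

## Working session

There is one attempt and no reset: what is moved stays moved. The work goes in short steps, Python scripts to look and compute and a tool call to move; the robot and the scene stay as the last step left them, time stands still between calls to the robot, and variables do not carry over. Pictures are saved under pics/ and viewed, and the job is handed in when it is done.

Besides the shell and the picture viewer there is one more tool, called after "Call:" as name(argument=value, ...), one argument or row to a line, values as JSON. send_rows: Moves the arm, as the interface text tells. Its arguments: {"type":"object","properties":{"series":{"type":"array"},"force":{"type":"number"}},"required":["series"]}

```bash
ls; mkdir -p pics
python3 - <<'E'
from plant import r, vision, order, nets
import cv2,numpy as np
s=r.get_state(); print(s)
for n in ["top","side"]:
    im=vision.snapshot(n); cv2.imwrite(f"pics/{n}0.png",im); p=vision.camera_params(n); print(n,p)
E
```

```text
pics
{'clock': 0.0, 'q': array([ 1.22680398,  0.69001817, -0.19450354,  1.56628964,  0.15729336,
        0.90252563, -0.21512138]), 'qd': array([ 2.84098317e-04, -4.04739550e-04, -1.21065835e-03,  1.03883082e-03,
       -7.38233760e-04, -2.99708111e-05, -1.12369415e-03]), 'joint_torque': array([ 1.87274111e-06, -5.27558041e+01, -1.26709800e+00, -1.53426343e+01,
       -5.27419941e-02,  6.64226536e-03,  1.53229444e-04]), 'tool_pos': array([ 0.23024961, -0.58033949,  0.21870297]), 'eef_rot': array([ 8.27317739e-01, -5.61733480e-01, -8.01029643e-04, -4.63045981e-04]), 'contact_force': array([ 1.07256896, -0.29965667, -0.24288284]), 'moment': array([-0.02820883, -0.02575841,  0.01046797]), 'opening': 0.9992144201851554}
top {'intrinsics': array([[394.38876461,   0.        , 251.6534323 ],
       [  0.        , 394.38876461, 189.43405907],
       [  0.        ,   0.        ,   1.        ]]), 'D': array([-0.10294927,  0.        ,  0.        ,  0.        ,  0.        ]), 'extrinsics': array([[-0.00449568, -0.99998009, -0.00442906,  0.03520445],
       [-0.98987209,  0.00507861, -0.14187124,  0.55891237],
       [ 0.14189091,  0.0037464 , -0.98987521,  0.7090125 ],
       [ 0.        ,  0.        ,  0.        ,  1.        ]])}
side {'intrinsics': array([[373.74515888,   0.        , 258.25844633],
       [  0.        , 373.74515888, 191.82085181],
       [  0.        ,   0.        ,   1.        ]]), 'D': array([-0.03337973,  0.        ,  0.        ,  0.        ,  0.        ]), 'extrinsics': array([[-0.92440382, -0.38118416,  0.01327459,  0.50085111],
       [-0.27486636,  0.64163746, -0.71606553,  0.1918169 ],
       [ 0.26443537, -0.66558245, -0.69790682,  0.54942011],
       [ 0.        ,  0.        ,  0.        ,  1.        ]])}
```

View pics/top0.png

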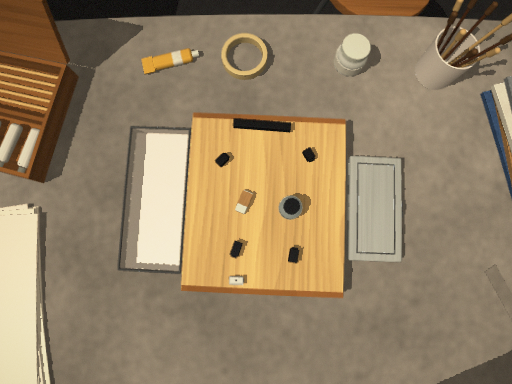

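View pics/side0.png

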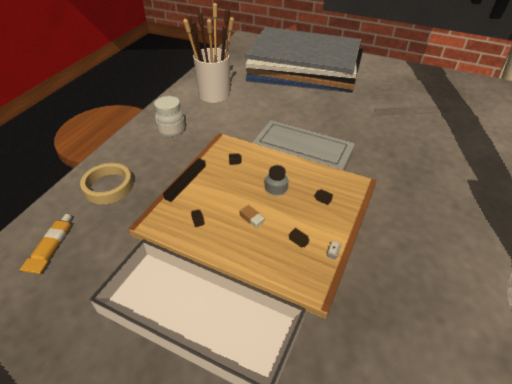

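The top view shows the tray on the left (+y) and the stubs at about (223,159), (309,155), (236,248) and (294,254). The whole stick is at (263,126) and the sharpener at (237,280). The eraser (245,201) and bottle (291,206) lie between the rows. Next I measure positions.

```bash
cat > h.py <<'E'
from plant import r, vision, order, nets
import cv2,numpy as np
from scipy.spatial.transform import Rotation as R
def ray(cam,uv,z,p=None):
    p=p or vision.camera_params(cam); T=p["extrinsics"]
    n=cv2.undistortPoints(np.array(uv,float).reshape(-1,1,2),p["intrinsics"],p["D"]).reshape(-1,2)
    c=-T[:3,:3].T@T[:3,3]
    d=np.c_[n,np.ones(len(n))]@T[:3,:3]
    return c+d*((z-c[2])/d[:,2])[:,None]
def proj(cam,P):
    p=vision.camera_params(cam);T=p["extrinsics"]
    return cv2.projectPoints(np.array(P,float).reshape(-1,1,3),cv2.Rodrigues(T[:3,:3])[0],T[:3,3],p["intrinsics"],p["D"])[0].reshape(-1,2)
E
python3 - <<'E'
from h import *
im=vision.snapshot("top"); vision.snapshot("side")
for lab in ["stub1_c","whole_stick","sharpener","eraser","ink_bottle","tray","pencil_tin","board_top"]:
  for cam in ["top","side"]:
    for d in nets.trace(cam,lab):
        if d["score"]<0.3: continue
        m=d["region"]; ys,xs=np.nonzero(m)
        (c,sz,a)=cv2.minAreaRect(np.c_[xs,ys].astype(np.float32))
        z={"tray":.038,"pencil_tin":.032,"board_top":.045,"ink_bottle":.089}.get(lab,.055)
        box=ray(cam,cv2.boxPoints((c,sz,a)),z)
        print(lab,cam,round(d["score"],2),m.sum(),np.round([c[0],c[1]],1),"ctr",np.round(box.mean(0),3)[:2],"corners",np.round(box[:,:2],3).tolist())
E
```

```text
stub1_c side 0.7 110 [235.5 158. ] ctr [ 0.621 -0.074] corners [[0.637, -0.084], [0.617, -0.092], [0.605, -0.064], [0.624, -0.056]]
whole_stick top 0.91 523 [261.9 124.8] ctr [0.682 0.012] corners [[0.674, 0.066], [0.694, 0.066], [0.689, -0.042], [0.669, -0.041]]
whole_stick side 0.86 683 [184.5 179.5] ctr [0.68  0.015] corners [[0.699, 0.07], [0.688, -0.055], [0.659, -0.038], [0.673, 0.083]]
sharpener top 0.37 26737 [265.6 204.2] ctr [0.534 0.006] corners [[0.373, 0.163], [0.712, 0.154], [0.695, -0.16], [0.357, -0.132]]
sharpener side 0.58 157 [333.8 249.7] ctr [0.39  0.067] corners [[0.398, 0.082], [0.397, 0.051], [0.382, 0.052], [0.383, 0.083]]
eraser top 0.71 236 [243.1 201.3] ctr [0.535 0.048] corners [[0.521, 0.067], [0.558, 0.049], [0.548, 0.03], [0.512, 0.048]]
eraser top 0.34 5637 [374.7 208.3] ctr [ 0.522 -0.198] corners [[0.426, -0.138], [0.621, -0.151], [0.618, -0.26], [0.421, -0.243]]
eraser side 0.65 327 [251.9 215.7] ctr [0.533 0.052] corners [[0.557, 0.057], [0.553, 0.027], [0.509, 0.047], [0.513, 0.075]]
ink_bottle top 0.92 515 [290.  207.5] ctr [ 0.52  -0.035] corne
[... 151 characters left out ...]
39], [0.509, -0.055], [0.484, 0.016], [0.519, 0.031]]
tray top 0.7 9183 [153.7 198.8] ctr [0.546 0.221] corners [[0.407, 0.287], [0.692, 0.283], [0.683, 0.151], [0.401, 0.163]]
tray side 0.67 17662 [195.8 314.1] ctr [0.551 0.229] corners [[0.678, 0.301], [0.727, 0.148], [0.396, 0.169], [0.405, 0.297]]
pencil_tin top 0.61 5774 [374.8 208.2] ctr [ 0.524 -0.205] corners [[0.424, -0.143], [0.628, -0.155], [0.626, -0.269], [0.42, -0.253]]
board_top top 0.81 27017 [266.  204.2] ctr [0.535 0.005] corners [[0.37, 0.165], [0.717, 0.156], [0.7, -0.165], [0.354, -0.136]]
board_top side 0.85 23540 [252.7 209.2] ctr [ 0.567 -0.005] corners [[0.706, 0.165], [0.84, -0.233], [0.348, -0.128], [0.373, 0.176]]
```

Run:
```python
import cv2
im=cv2.imread("pics/top0.png")[100:310,110:420]
cv2.imwrite("pics/top0z.png",cv2.resize(im,(775,525),interpolation=cv2.INTER_CUBIC))
```

```text
(no output)
```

View pics/top0z.png

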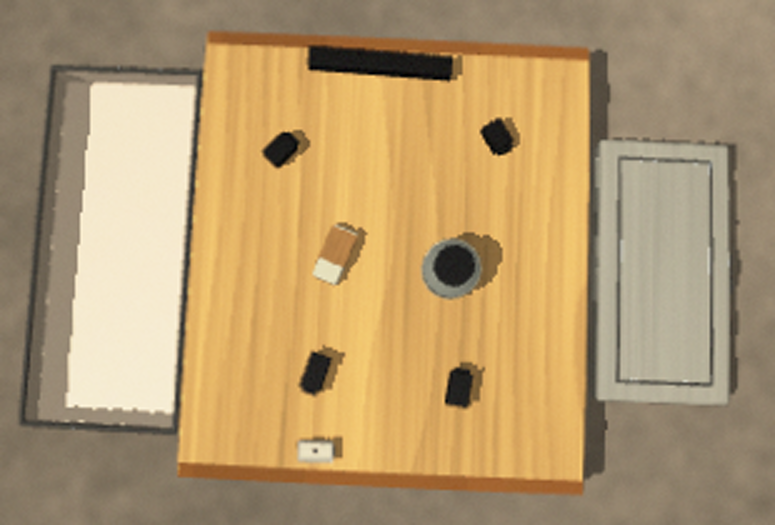

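The zoomed view is clear, with all the objects well separated. I'll threshold the stubs and fit the board frame.

Run:
```python
from h import *
im=cv2.imread("pics/top0.png")
zc=np.array([[207,44],[588,59],[583,482],[179,464]])/2.5+[110,100]
B=ray("top",zc,.045)[:,:2]; print("board",B.round(3).tolist(), B.mean(0))
print([np.linalg.norm(B[i]-B[(i+1)%4]).round(3) for i in range(4)])
ex=((B[0]-B[3])+(B[1]-B[2])); yaw=np.arctan2(ex[1],ex[0]); 
ey=((B[0]-B[1])+(B[3]-B[2])); yaw2=np.arctan2(-ey[0],ey[1]); print("yaw",np.degrees(yaw),np.degrees(yaw2))
c=B.mean(0);yaw=(yaw+yaw2)/2
Rm=np.array([[np.cos(yaw),np.sin(yaw)],[-np.sin(yaw),np.cos(yaw)]])
m=(im.max(2)<40).astype(np.uint8)
n,l,st,ce=cv2.connectedComponentsWithStats(m)
for i in range(1,n):
    x,y,w,h,a=st[i]
    if 185<ce[i][0]<345 and 115<ce[i][1]<295 and a>30:
        ys,xs=np.nonzero(l==i)
        rc=cv2.minAreaRect(np.c_[xs,ys].astype(np.float32))
        z=.061
        P=ray("top",cv2.boxPoints(rc),z)[:,:2]
        print(a,ce[i].round(1),"world",P.mean(0).round(3),"board",(Rm@(P.mean(0)-c)).round(3),"boxcorners board",((P-c)@Rm.T).round(3).tolist())
for nme,P in [("eraser",[.535,.048]),("bottle",[.52,-.035]),("sharp",[.39,.067]),("stick",[.682,.012])]:
    print(nme,(Rm@(np.array(P)-c)).round(3))
```

```text
board [[0.7, 0.147], [0.687, -0.15], [0.365, -0.135], [0.38, 0.162]] [0.53325265 0.00589317]
[np.float64(0.297), np.float64(0.322), np.float64(0.298), np.float64(0.321)]
yaw -2.76258537618159 -2.7149864976758415
496 [261.6 125. ] world [0.679 0.013] board [0.146 0.014] boxcorners board [[0.139, 0.067], [0.156, 0.067], [0.152, -0.04], [0.135, -0.039]]
105 [308.6 154.8] world [ 0.621 -0.075] board [ 0.091 -0.076] boxcorners board [[0.095, -0.063], [0.105, -0.077], [0.087, -0.09], [0.077, -0.076]]
104 [222.4 159. ] world [0.614 0.087] board [0.077 0.085] boxcorners board [[0.073, 0.097], [0.09, 0.082], [0.08, 0.072], [0.063, 0.087]]
178 [291.5 205.6] world [ 0.525 -0.041] board [-0.006 -0.047] boxcorners board [[-0.012, -0.03], [0.012, -0.041], [0.001, -0.064], [-0.023, -0.053]]
103 [236.1 248.7] world [0.447 0.061] board [-0.089  0.051] boxcorners board [[-0.1, 0.061], [-0.074, 0.054], [-0.078, 0.042], [-0.103, 0.049]]
112 [293.2 254.4] world [ 0.437 -0.042] board [-0.094 -0.053] boxcorners board [[-0.105, -0.043], [-0.08, -0.047], [-0.083, -0.062], [-0.107, -0.058]]
eraser [-0.     0.042]
bottle [-0.011 -0.041]
sharp [-0.146  0.054]
stick [0.148 0.013]
```

```bash
cat >> h.py <<'E'
C=np.array([.5333,.0059]);YAW=np.radians(-2.74)
RB=np.array([[np.cos(YAW),-np.sin(YAW)],[np.sin(YAW),np.cos(YAW)]])
def go(bx,by,z):
    s=r.get_state(); M=R.from_quat(s["eef_rot"]).as_matrix()
    p=np.array([*(C+RB@[bx,by]),z])
    d=M.T@(p-s["tool_pos"])*100
    a=np.arctan2(M[1,0],M[0,0]); t=-np.degrees(YAW-a)
    b=RB.T@(s["tool_pos"][:2]-C)
    print("t",round(s["clock"],2),"at board",b.round(4),"z",s["tool_pos"][2].round(4),"F",s["contact_force"].round(1),"op",round(s["opening"],3),"delta cm",d.round(2),"turn",t.round(1))
E
python3 -c "
from h import *
go(.078,.036,.16)"
```

```text
t 1.0 at board [-0.2743 -0.6006] z 0.2195 F [-0.9  0.3  0.8] op 1.0 delta cm [-43.44 -58.38   5.95] turn -65.6
```

Call:
send_rows(
  series=[
    {"delta_pos":[-2.4,-3.2,0],"turn":-7,"jaw":0.86},
    {"delta_pos":[-4.8,-6.4,0],"turn":-14,"jaw":0.86},
    {"delta_pos":[-7.2,-9.6,0],"turn":-21,"jaw":0.86},
    {"delta_pos":[-9.6,-12.8,0],"turn":-28,"jaw":0.86},
    {"delta_pos":[-12,-16,0],"turn":-35,"jaw":0.86},
    {"delta_pos":[-14.4,-19.2,0],"turn":-42,"jaw":0.86},
    {"delta_pos":[-16.8,-22.4,0],"turn":-49,"jaw":0.86},
    {"delta_pos":[-19.2,-25.6,0],"turn":-56,"jaw":0.86},
  ],
  force=20,
)

```text
clock: 1.67
tool_pos: [0.3984, -0.3065, 0.2198]
eef_rot: [0.994, -0.105, 0.0, 0.0]
contact_force: [1.1, -0.7, 0.1]
opening: 0.419
```

```bash
python3 -c "
from h import *
go(.078,.036,.16)"
```

```text
t 1.67 at board [-0.1198 -0.3185] z 0.2198 F [ 1.1 -0.7  0.1] op 0.419 delta cm [ 13.79 -38.18   5.97] turn -9.3
```

Call:
send_rows(
  series=[
    {"delta_pos":[1.2,-3.4,0],"turn":-5,"jaw":0.86},
    {"delta_pos":[2.4,-6.8,0],"turn":-9.3,"jaw":0.86},
    {"delta_pos":[3.6,-10.2,0],"turn":-9.3,"jaw":0.86},
    {"delta_pos":[5,-14,0.5],"turn":-9.3,"jaw":0.86},
    {"delta_pos":[6.4,-18,1],"turn":-9.3,"jaw":0.86},
    {"delta_pos":[7.8,-21.6,1.5],"turn":-9.3,"jaw":0.86},
    {"delta_pos":[9,-25,2],"turn":-9.3,"jaw":0.86},
    {"delta_pos":[10.2,-28.4,3],"turn":-9.3,"jaw":0.86},
  ],
)

```text
clock: 2.33
tool_pos: [0.5597, -0.0505, 0.1901]
eef_rot: [1.0, -0.026, 0.001, 0.0]
contact_force: [1.4, -0.5, -0.4]
opening: 0.14
```

```bash
python3 -c "
from h import *
go(.078,.036,.16)"
```

```text
t 2.33 at board [ 0.0291 -0.0551] z 0.1901 F [ 1.4 -0.5 -0.4] op 0.14 delta cm [ 4.84 -9.13  3.02] turn -0.3
```

Call:
send_rows(
  series=[
    {"delta_pos":[1.6,-3,0.5],"turn":-0.3,"jaw":0.86},
    {"delta_pos":[3.2,-6,1],"turn":-0.3,"jaw":0.86},
    {"delta_pos":[4.8,-9.1,1.5],"turn":-0.3,"jaw":0.86},
    {"delta_pos":[4.8,-9.1,4],"turn":-0.3,"jaw":0.86},
    {"delta_pos":[4.8,-9.1,6.5],"turn":-0.3,"jaw":0.86},
    {"delta_pos":[4.8,-9.1,9],"turn":-0.3,"jaw":0.86},
    {"delta_pos":[4.8,-9.1,10],"turn":-0.3,"jaw":0.86},
    {"delta_pos":[4.8,-9.1,10],"turn":-0.3,"jaw":0.86},
  ],
)

```text
clock: 3.0
tool_pos: [0.6091, 0.0354, 0.0872]
eef_rot: [1.0, -0.024, -0.002, 0.001]
contact_force: [-1.3, -0.0, -0.3]
opening: 0.14
```

```bash
python3 -c "
from h import *
go(.078,.036,.062)
for n in ['wrist','side']: cv2.imwrite(f'pics/{n}1.png',vision.snapshot(n))
"
```

```text
t 3.0 at board [0.0743 0.0331] z 0.0872 F [-1.3 -0.  -0.3] op 0.14 delta cm [ 0.39 -0.29  2.51] turn -0.0
```

View pics/wrist1.png

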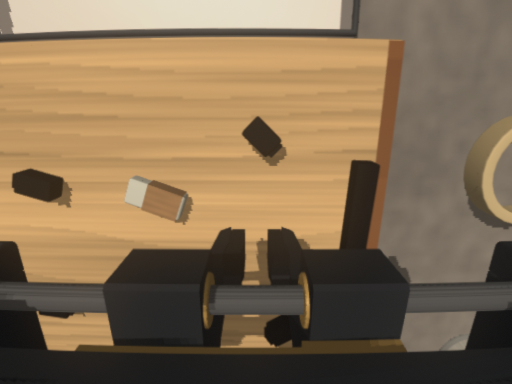

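View pics/side1.png

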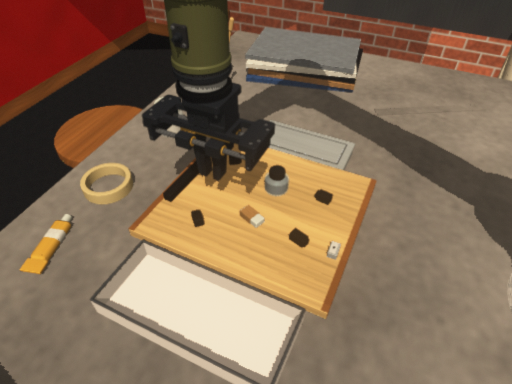

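The wrist view shows stub (262,137) straight ahead of the jaw gap (column about 257), with the stick (360,205) clear to the right. I'll check whether the pose reading has settled.

```bash
python3 -c "
from h import *
go(.078,.036,.062)
print(ray('wrist',[[262,137],[360,161],[345,300]],.061)[:,:2], ((ray('wrist',[[262,137],[360,161]],.061)[:,:2]-C)@RB))
"
```

```text
t 3.1 at board [0.0766 0.0337] z 0.0902 F [ 0.3  0.2 -0.1] op 0.142 delta cm [ 0.14 -0.23  2.82] turn -0.0
[[ 0.61785548  0.08992046]
 [ 0.68482101  0.07047703]
 [ 0.67960299 -0.04325251]] [[0.08044232 0.08796648]
 [0.14826076 0.07174648]]
```

Call:
send_rows(
  series=[
    {"delta_pos":[0.2,0,1.5],"turn":0,"jaw":0.86},
    {"delta_pos":[0.2,0,2.6],"turn":0,"jaw":0.86},
    {"delta_pos":[0.2,0,2.8],"turn":0,"jaw":0.86},
    {"delta_pos":[0.2,-1,2.8],"turn":0,"jaw":0.86},
    {"delta_pos":[0.2,-2,2.8],"turn":0,"jaw":0.86},
    {"delta_pos":[0.2,-3,2.8],"turn":0,"jaw":0.86},
    {"delta_pos":[0.2,-4,2.8],"turn":0,"jaw":0.86},
    {"delta_pos":[0.2,-5,2.8],"turn":0,"jaw":0.86},
  ],
)

```text
clock: 3.77
tool_pos: [0.6155, 0.0879, 0.062]
eef_rot: [1.0, -0.023, 0.0, -0.0]
contact_force: [0.1, 0.1, 0.7]
opening: 0.142
```

```bash
python3 -c "
from h import *
go(.079,.17,.062)
for n in ['wrist']: cv2.imwrite(f'pics/{n}2.png',vision.snapshot(n))
go(.079,.17,.062)
"
```

```text
t 3.77 at board [0.0782 0.0859] z 0.062 F [0.1 0.1 0.7] op 0.142 delta cm [ 0.09 -8.41  0.01] turn 0.1
t 3.82 at board [0.078  0.0891] z 0.0621 F [-0.1  3.2 -0.2] op 0.141 delta cm [ 0.13 -8.09  0.04] turn 0.2
```

View pics/wrist2.png

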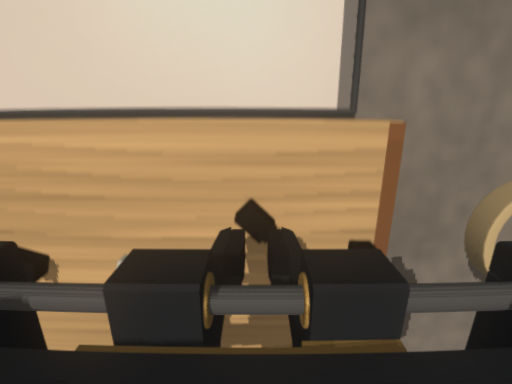

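The stub at (256,220) sits squarely across both fingertips, so I'll keep pushing.

Call:
send_rows(
  series=[
    {"delta_pos":[0.1,-1,0],"turn":0,"jaw":0.86},
    {"delta_pos":[0.1,-2,0],"turn":0,"jaw":0.86},
    {"delta_pos":[0.1,-3,0],"turn":0,"jaw":0.86},
    {"delta_pos":[0.1,-4,0],"turn":0,"jaw":0.86},
    {"delta_pos":[0.1,-5,0],"turn":0,"jaw":0.86},
    {"delta_pos":[0.1,-6,0],"turn":0,"jaw":0.86},
    {"delta_pos":[0.1,-7,0],"turn":0,"jaw":0.86},
    {"delta_pos":[0.1,-8,0],"turn":0,"jaw":0.86},
  ],
)

```text
clock: 4.48
tool_pos: [0.6201, 0.1667, 0.0615]
eef_rot: [1.0, -0.024, -0.0, 0.0]
contact_force: [-0.4, 0.2, 0.6]
opening: 0.139
```

```bash
python3 -c "
from h import *
for n in ['wrist','side']: cv2.imwrite(f'pics/{n}3.png',vision.snapshot(n))
go(.079,.17,.062)
"
```

```text
t 4.58 at board [0.0787 0.167 ] z 0.0617 F [-0.4 -0.1  0.1] op 0.14 delta cm [ 0.03 -0.3  -0.03] turn 0.2
```

View pics/side3.png

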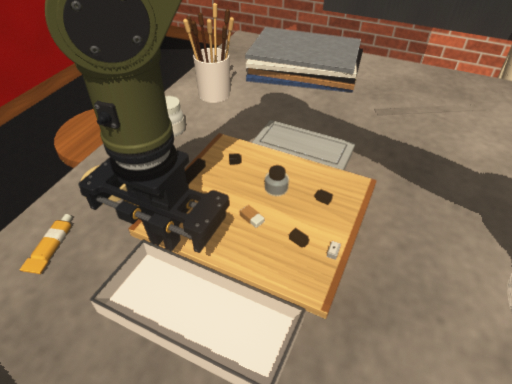

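View pics/wrist3.png

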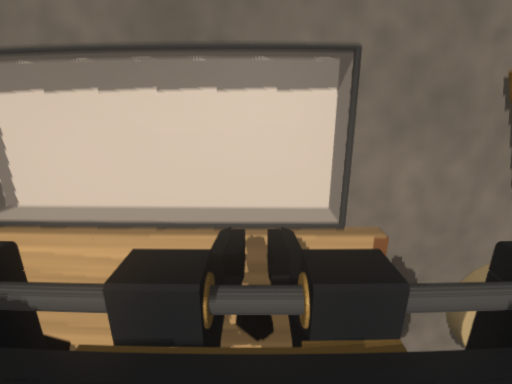

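The stub isn't visible in the tray, and the wrist view shows a black shape at (255,327) behind the fingers. I'll check the geometry.

```bash
python3 -c "
from h import *
go(.079,.17,.062)
for uv,z in [((200,230),.045),((200,222),.038),((345,225),.038),((358,48),.038),((255,327),.053)]:
    print(uv,((ray('wrist',[uv],z)[:,:2]-C)@RB).round(3))
s=r.get_state();M=R.from_quat(s['eef_rot']).as_matrix()
T=lambda v:s['tool_pos']+M@np.array(v)
for v in [(0,0,0),(.006,0,.011),(.006,-.009,.011),(.006,.009,.011),(.0235,-.009,.011)]: print(v,proj('wrist',[T(v)]).round(0))
print(proj('wrist',[[*(C+RB@[.079,.15]),.045]]))
p=vision.camera_params('wrist')['extrinsics'];print('cam',M.T@(-p[:3,:3].T@p[:3,3]-s['tool_pos']), M.T@p[2,:3])
"
```

```text
t 4.58 at board [0.0787 0.167 ] z 0.0617 F [-0.4 -0.1  0.1] op 0.14 delta cm [ 0.03 -0.3  -0.03] turn 0.2
(200, 230) [[0.04  0.159]]
(200, 222) [[0.039 0.162]]
(345, 225) [[0.142 0.16 ]]
(358, 48) [[0.14  0.276]]
(255, 327) [[0.078 0.083]]
(0, 0, 0) [[256. 229.]]
(0.006, 0, 0.011) [[265. 223.]]
(0.006, -0.009, 0.011) [[265. 210.]]
(0.006, 0.009, 0.011) [[265. 235.]]
(0.0235, -0.009, 0.011) [[292. 210.]]
[[256.56372436 241.82770667]]
cam [-0.00020865 -0.07517619 -0.1658588 ] [-2.31703820e-04  2.89916275e-01  9.57051984e-01]
```

```bash
python3 -c "
from h import *
im=vision.snapshot('wrist')[190:384,150:370]
cv2.imwrite('pics/w3z.png',cv2.resize(im,None,fx=3,fy=3,interpolation=cv2.INTER_CUBIC))
im=cv2.imread('pics/side3.png')[170:320,80:240]
cv2.imwrite('pics/s3z.png',cv2.resize(im,None,fx=4,fy=4,interpolation=cv2.INTER_CUBIC))
"
```

```text
(no output)
```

View pics/w3z.png

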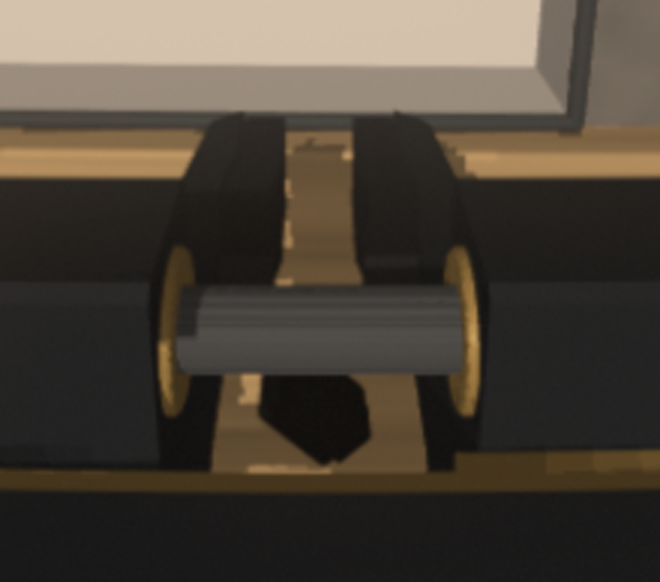

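View pics/s3z.png

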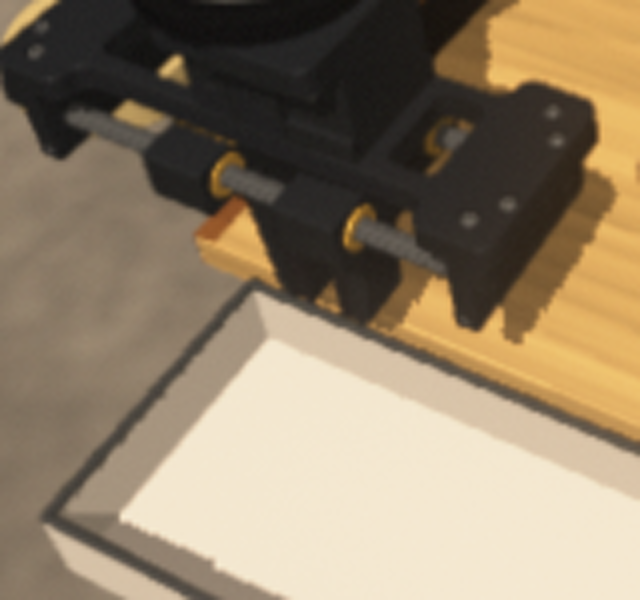

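```bash
python3 -c "
from h import *
s=r.get_state();M=R.from_quat(s['eef_rot']).as_matrix()
T=lambda v:s['tool_pos']+M@np.array(v)
for cam in ['side','top']:
  for v in [(0,0,0),(.006,-.009,.011),(.0235,-.009,.011),(-.006,-.009,.011),(-.0235,-.009,.011),(-.0235,-.009,.001),(-.0235,-.009,-.009)]:
    q=proj(cam,[T(v)])[0]; print(cam,v,q.round(1),((q-[80,170])*4).round(0) if cam=='side' else '')
"
```

```text
side (0, 0, 0) [168.2 248.2] [353. 313.]
side (0.006, -0.009, 0.011) [162.6 255.5] [330. 342.]
side (0.0235, -0.009, 0.011) [153.1 251.4] [292. 326.]
side (-0.006, -0.009, 0.011) [169.2 258.4] [357. 353.]
side (-0.0235, -0.009, 0.011) [179.  262.6] [396. 370.]
side (-0.0235, -0.009, 0.001) [178.1 258.6] [392. 354.]
side (-0.0235, -0.009, -0.009) [177.2 254.5] [389. 338.]
top (0, 0, 0) [179.7 156. ] 
top (0.006, -0.009, 0.011) [176.3 154.1] 
top (0.0235, -0.009, 0.011) [177.  145.2] 
top (-0.006, -0.009, 0.011) [175.9 160.2] 
top (-0.0235, -0.009, 0.011) [175.2 169.3] 
top (-0.0235, -0.009, 0.001) [174.2 168.2] 
top (-0.0235, -0.009, -0.009) [173.1 167.2]
```

The stub is still where it was, at about (.078,.083). The fingertips passed above it, and the side view confirms they are about 10 mm higher than the stated geometry predicts. I'll go back behind the stub and find the board surface with small steps down while watching the force.

Call:
send_rows(
  series=[
    {"delta_pos":[0,0,-1.5],"turn":0,"jaw":0.86},
    {"delta_pos":[0,0,-3],"turn":0,"jaw":0.86},
    {"delta_pos":[0,4,-3],"turn":0,"jaw":0.86},
    {"delta_pos":[0,8,-3],"turn":0,"jaw":0.86},
    {"delta_pos":[0,11,-3],"turn":0,"jaw":0.86},
    {"delta_pos":[0,13.3,-3],"turn":0,"jaw":0.86},
    {"delta_pos":[0,13.3,-1.5],"turn":0,"jaw":0.86},
    {"delta_pos":[0,13.3,0],"turn":0,"jaw":0.86},
  ],
)

```text
clock: 5.3
tool_pos: [0.6144, 0.0282, 0.0619]
eef_rot: [1.0, -0.027, 0.001, 0.001]
contact_force: [-0.7, 0.4, 0.2]
opening: 0.138
```

Call:
send_rows(
  series=[
    {"delta_pos":[0,0,0],"turn":0,"jaw":0.86},
    {"delta_pos":[0,0,0.2],"turn":0,"jaw":0.86},
    {"delta_pos":[0,0,0.4],"turn":0,"jaw":0.86},
    {"delta_pos":[0,0,0.4],"turn":0,"jaw":0.86},
  ],
)

```text
clock: 5.63
tool_pos: [0.614, 0.033, 0.0579]
eef_rot: [1.0, -0.024, 0.0, -0.0]
contact_force: [0.2, -0.1, -0.1]
opening: 0.144
```

```bash
python3 -c "
from h import *
go(.079,.17,.062)
im=vision.snapshot('side');cv2.imwrite('pics/s4.png',cv2.resize(im[120:270,120:280],None,fx=4,fy=4,interpolation=cv2.INTER_CUBIC))
im=vision.snapshot('wrist');cv2.imwrite('pics/w4.png',im)
go(.079,.17,.062)
"
```

```text
t 5.63 at board [0.0793 0.0309] z 0.0579 F [ 0.2 -0.1 -0.1] op 0.144 delta cm [ -0.03 -13.91  -0.41] turn 0.0
t 5.73 at board [0.0794 0.031 ] z 0.0581 F [-0.8 -0.1 -0.4] op 0.139 delta cm [ -0.04 -13.9   -0.39] turn 0.0
```

View pics/s4.png

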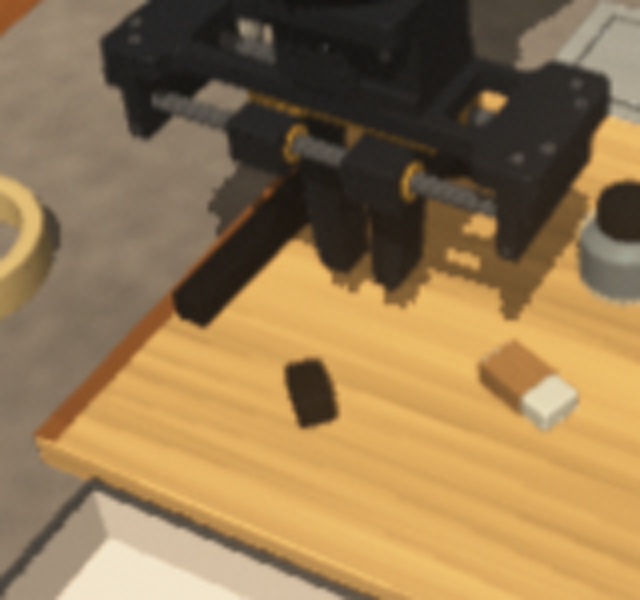

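View pics/w4.png

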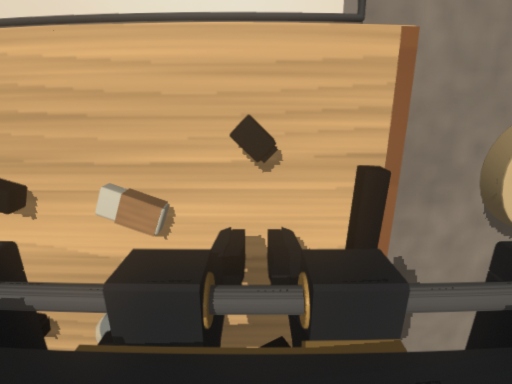

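The stub hasn't moved, and the tip is visibly above the board. I'll keep probing down.

Call:
send_rows(
  series=[
    {"delta_pos":[-0.2,0,0.1],"turn":0,"jaw":0.86},
    {"delta_pos":[-0.2,0,0.2],"turn":0,"jaw":0.86},
    {"delta_pos":[-0.2,0,0.3],"turn":0,"jaw":0.86},
    {"delta_pos":[-0.2,0,0.3],"turn":0,"jaw":0.86},
  ],
)

```text
clock: 6.07
tool_pos: [0.6116, 0.0328, 0.0544]
eef_rot: [1.0, -0.024, -0.0, 0.0]
contact_force: [-0.4, 0.1, -0.3]
opening: 0.141
```

Call:
send_rows(
  series=[
    {"delta_pos":[0,0,0.1],"turn":0,"jaw":0.86},
    {"delta_pos":[0,0,0.2],"turn":0,"jaw":0.86},
    {"delta_pos":[0,0,0.2],"turn":0,"jaw":0.86},
  ],
)

```text
clock: 6.32
tool_pos: [0.6116, 0.0328, 0.0523]
eef_rot: [1.0, -0.024, -0.0, 0.0]
contact_force: [0.3, 0.9, -0.0]
opening: 0.139
```

Call:
send_rows(
  series=[
    {"delta_pos":[0,0,0.1],"turn":0,"jaw":0.86},
    {"delta_pos":[0,0,0.2],"turn":0,"jaw":0.86},
    {"delta_pos":[0,0,0.2],"turn":0,"jaw":0.86},
  ],
)

```text
clock: 6.57
tool_pos: [0.6116, 0.0328, 0.0503]
eef_rot: [1.0, -0.024, -0.0, 0.0]
contact_force: [-0.3, -0.1, 0.7]
opening: 0.14
```

Call:
send_rows(
  series=[
    {"delta_pos":[0,0,0.1],"turn":0,"jaw":0.86},
    {"delta_pos":[0,0,0.1],"turn":0,"jaw":0.86},
  ],
)

```text
clock: 6.73
tool_pos: [0.6117, 0.0328, 0.0494]
eef_rot: [1.0, -0.024, -0.0, 0.0]
contact_force: [-0.3, -0.3, -0.4]
opening: 0.144
```

```bash
python3 -c "
from h import *
im=vision.snapshot('side');cv2.imwrite('pics/s5.png',cv2.resize(im[120:270,120:280],None,fx=4,fy=4,interpolation=cv2.INTER_CUBIC))
go(.079,.17,.062)
"
```

```text
t 6.78 at board [0.077  0.0307] z 0.0494 F [ 0.7 -0.5 -0.1] op 0.138 delta cm [  0.2  -13.93  -1.26] turn -0.0
```

View pics/s5.png

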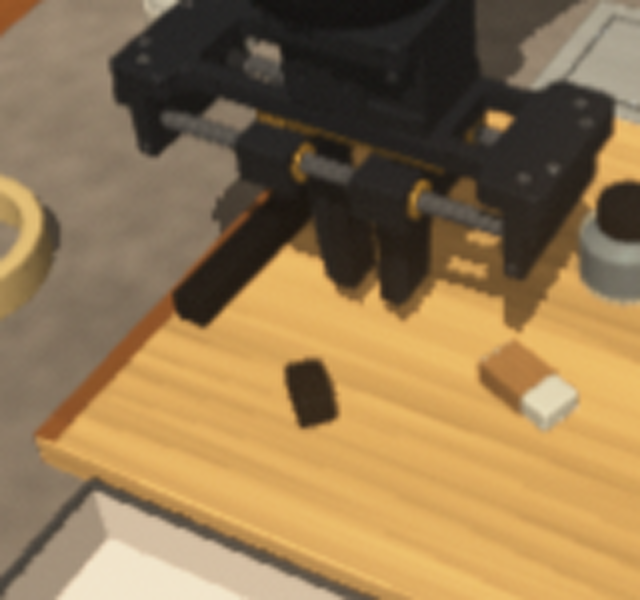

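The tips are now only a few mm above the board, judging by the narrow gap between tip and shadow at (400,310). I'll go down 1 mm more and push.

Call:
send_rows(
  series=[
    {"delta_pos":[0.1,0,0.1],"turn":0,"jaw":0.86},
    {"delta_pos":[0.1,-1,0.1],"turn":0,"jaw":0.86},
    {"delta_pos":[0.1,-2,0.1],"turn":0,"jaw":0.86},
    {"delta_pos":[0.1,-3,0.1],"turn":0,"jaw":0.86},
    {"delta_pos":[0.1,-4,0.1],"turn":0,"jaw":0.86},
    {"delta_pos":[0.1,-5,0.1],"turn":0,"jaw":0.86},
    {"delta_pos":[0.1,-6,0.1],"turn":0,"jaw":0.86},
    {"delta_pos":[0.1,-7,0.1],"turn":0,"jaw":0.86},
  ],
)

```text
clock: 7.45
tool_pos: [0.616, 0.1042, 0.0485]
eef_rot: [1.0, -0.024, 0.0, -0.0]
contact_force: [0.9, 0.2, -0.1]
opening: 0.142
```

```bash
python3 -c "
from h import *
im=vision.snapshot('wrist');cv2.imwrite('pics/w6.png',im)
go(.079,.17,.062)
"
```

```text
t 7.5 at board [0.0779 0.1055] z 0.0488 F [-1.   1.7 -0.2] op 0.142 delta cm [ 0.13 -6.45 -1.3 ] turn 0.2
```

View pics/w6.png

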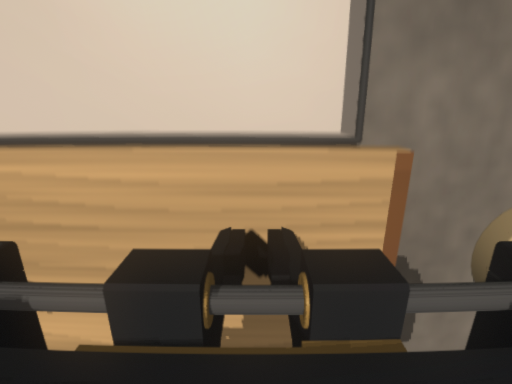

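```bash
python3 -c "
from h import *
print(((ray('wrist',[[256,250]],.058)[:,:2]-C)@RB))
go(.079,.17,.062)
im=vision.snapshot('side');cv2.imwrite('pics/s6.png',cv2.resize(im[150:280,100:260],None,fx=4,fy=4,interpolation=cv2.INTER_CUBIC))
im=cv2.imread('pics/w6.png')[200:340,170:340];cv2.imwrite('pics/w6z.png',cv2.resize(im,None,fx=4,fy=4,interpolation=cv2.INTER_CUBIC))
"
```

```text
[[0.07769891 0.09605892]]
t 7.5 at board [0.0779 0.1055] z 0.0488 F [-1.   1.7 -0.2] op 0.142 delta cm [ 0.13 -6.45 -1.3 ] turn 0.2
```

View pics/s6.png

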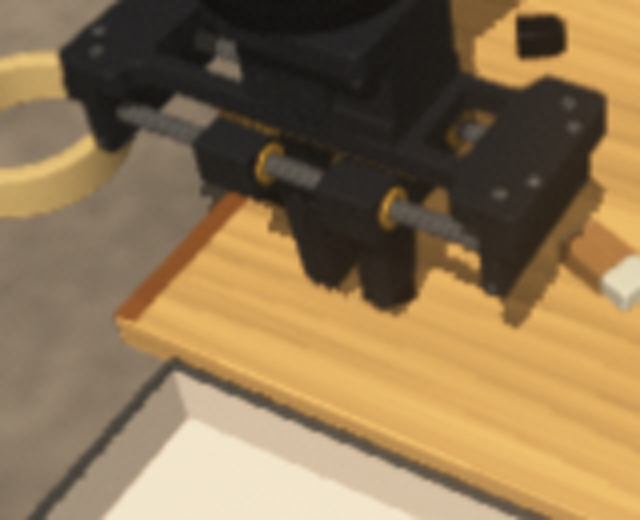

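View pics/w6z.png

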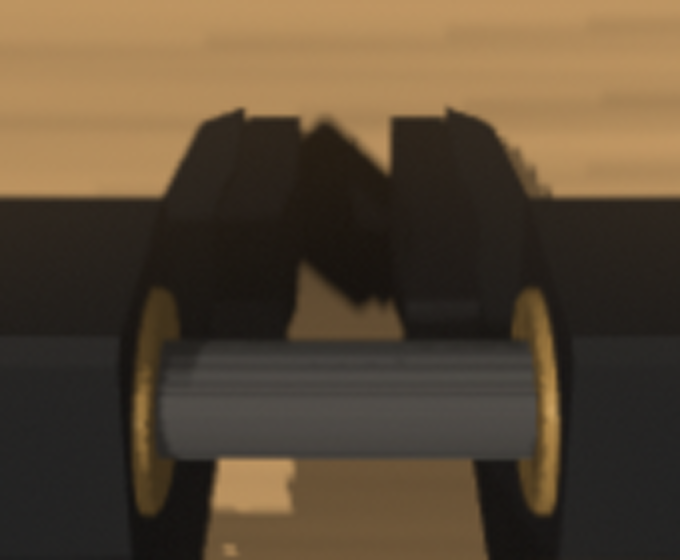

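The tray and board edges in the wrist view fit only if the hand is about 22 mm higher than reported, and the side view says the same. With that offset, tips at 50 mm need a reported TCP z of about .039. I'll verify this as I go, moving back behind the stub and lowering in small steps.

Call:
send_rows(
  series=[
    {"delta_pos":[0,0,-1.5],"turn":0,"jaw":0.86},
    {"delta_pos":[0,0,-2.5],"turn":0,"jaw":0.86},
    {"delta_pos":[0,3.5,-2.5],"turn":0,"jaw":0.86},
    {"delta_pos":[0,6,-2.5],"turn":0,"jaw":0.86},
    {"delta_pos":[0,7.8,-2.5],"turn":0,"jaw":0.86},
    {"delta_pos":[0,7.8,-1],"turn":0,"jaw":0.86},
    {"delta_pos":[0,7.8,0],"turn":0,"jaw":0.86},
    {"delta_pos":[0,7.8,0.3],"turn":0,"jaw":0.86},
  ],
)

```text
clock: 8.22
tool_pos: [0.6114, 0.0245, 0.0443]
eef_rot: [1.0, -0.024, -0.001, 0.0]
contact_force: [-0.4, 0.4, -0.3]
opening: 0.142
```

Call:
send_rows(
  series=[
    {"delta_pos":[0,0,0.1],"turn":0,"jaw":0.86},
    {"delta_pos":[0,0,0.2],"turn":0,"jaw":0.86},
    {"delta_pos":[0,0,0.3],"turn":0,"jaw":0.86},
    {"delta_pos":[0,0,0.3],"turn":0,"jaw":0.86},
  ],
)

```text
clock: 8.55
tool_pos: [0.6126, 0.0255, 0.0428]
eef_rot: [1.0, -0.024, 0.0, -0.0]
contact_force: [-0.1, 0.3, -0.2]
opening: 0.14
```

```bash
python3 -c "
from h import *
im=vision.snapshot('side');cv2.imwrite('pics/s7.png',cv2.resize(im[120:270,120:280],None,fx=4,fy=4,interpolation=cv2.INTER_CUBIC))
im=vision.snapshot('wrist');cv2.imwrite('pics/w7.png',im)
go(.079,.17,.062)
"
```

```text
t 8.65 at board [0.0783 0.023 ] z 0.0429 F [ 0.3 -0.5 -1. ] op 0.14 delta cm [  0.08 -14.7   -1.91] turn 0.0
```

View pics/s7.png

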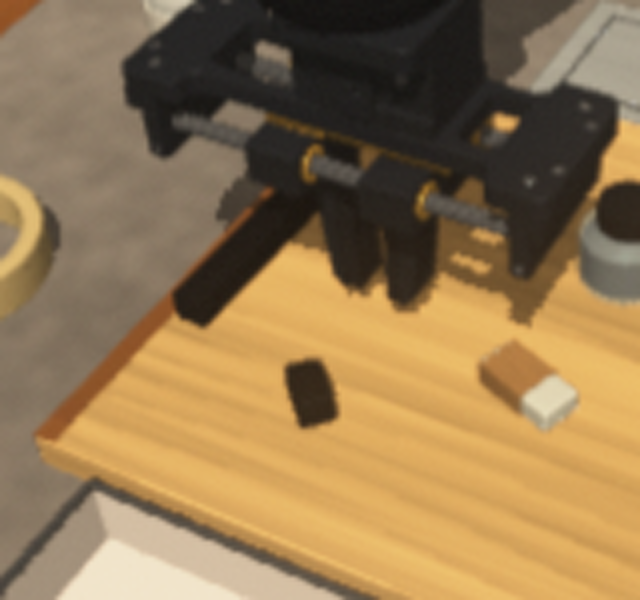

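View pics/w7.png

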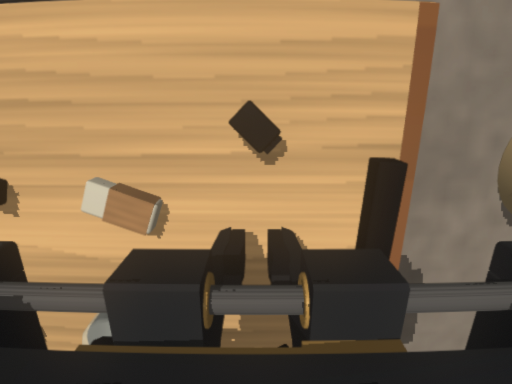

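Call:
send_rows(
  series=[
    {"delta_pos":[0,0,0.1],"turn":0,"jaw":0.86},
    {"delta_pos":[0,0,0.2],"turn":0,"jaw":0.86},
    {"delta_pos":[0,0,0.3],"turn":0,"jaw":0.86},
    {"delta_pos":[0,0,0.4],"turn":0,"jaw":0.86},
    {"delta_pos":[0,0,0.4],"turn":0,"jaw":0.86},
  ],
)

```text
clock: 9.07
tool_pos: [0.6122, 0.0247, 0.0383]
eef_rot: [1.0, -0.024, -0.0, 0.0]
contact_force: [-0.0, -0.2, -0.2]
opening: 0.14
```

Call:
send_rows(
  series=[
    {"delta_pos":[0,-1,0],"turn":0,"jaw":0.86},
    {"delta_pos":[0,-2,0],"turn":0,"jaw":0.86},
    {"delta_pos":[0,-3,0],"turn":0,"jaw":0.86},
    {"delta_pos":[0,-4,0],"turn":0,"jaw":0.86},
    {"delta_pos":[0,-5,0],"turn":0,"jaw":0.86},
    {"delta_pos":[0,-6,0],"turn":0,"jaw":0.86},
    {"delta_pos":[0,-7,0],"turn":0,"jaw":0.86},
    {"delta_pos":[0,-8,0],"turn":0,"jaw":0.86},
  ],
)

```text
clock: 9.73
tool_pos: [0.6162, 0.1059, 0.0385]
eef_rot: [1.0, -0.024, 0.0, 0.0]
contact_force: [0.4, -0.0, -0.4]
opening: 0.143
```

```bash
python3 -c "
from h import *
im=vision.snapshot('wrist');cv2.imwrite('pics/w8.png',im)
go(.079,.18,.039)
"
```

```text
t 9.78 at board [0.0778 0.1073] z 0.0387 F [-0.2  1.7 -0.6] op 0.141 delta cm [ 0.14 -7.27 -0.01] turn 0.2
```

View pics/w8.png

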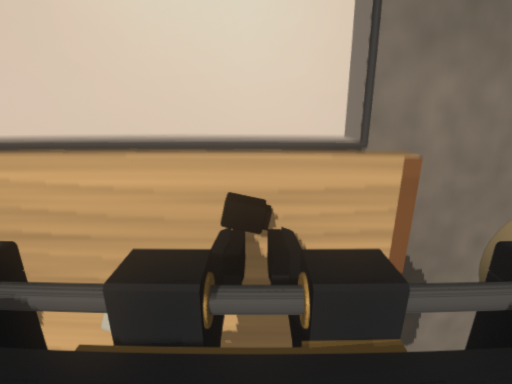

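The stub at (246,212) is now ahead of the tips and flush with them, so it's being pushed. I'll push it over the edge.

Call:
send_rows(
  series=[
    {"delta_pos":[-0.1,-0.9,0],"turn":0,"jaw":0.86},
    {"delta_pos":[-0.2,-1.8,0],"turn":0,"jaw":0.86},
    {"delta_pos":[-0.3,-2.7,0],"turn":0,"jaw":0.86},
    {"delta_pos":[-0.4,-3.6,0],"turn":0,"jaw":0.86},
    {"delta_pos":[-0.4,-4.5,0],"turn":0,"jaw":0.86},
    {"delta_pos":[-0.4,-5.4,0],"turn":0,"jaw":0.86},
    {"delta_pos":[-0.4,-6.3,0],"turn":0,"jaw":0.86},
    {"delta_pos":[-0.4,-7,0],"turn":0,"jaw":0.86},
  ],
)

```text
clock: 10.45
tool_pos: [0.6156, 0.1764, 0.0386]
eef_rot: [1.0, -0.024, 0.0, -0.0]
contact_force: [-1.0, 0.5, 0.1]
opening: 0.14
```

```bash
python3 -c "
from h import *
im=vision.snapshot('wrist');cv2.imwrite('pics/w9.png',im)
im=vision.snapshot('side');cv2.imwrite('pics/s9.png',im)
go(-.09,.02,.08)
"
```

```text
t 10.55 at board [0.0738 0.1751] z 0.0386 F [0.2 0.6 0.1] op 0.139 delta cm [-16.41  15.47  -4.17] turn 0.1
```

View pics/w9.png

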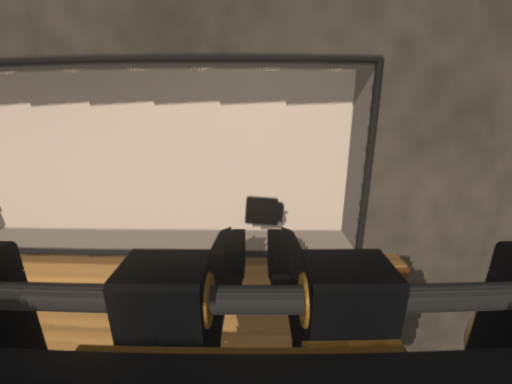

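View pics/s9.png

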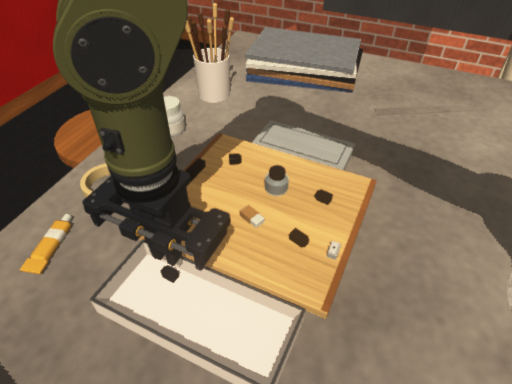

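The stub is in the tray at side (171,273). Next is the near-row stub closer to the tray.

Call:
send_rows(
  series=[
    {"delta_pos":[0,0,-3],"turn":0,"jaw":0.86},
    {"delta_pos":[-2,2,-5.5],"turn":0,"jaw":0.86},
    {"delta_pos":[-4.5,4.6,-5.5],"turn":0,"jaw":0.86},
    {"delta_pos":[-7,7.2,-5.5],"turn":0,"jaw":0.86},
    {"delta_pos":[-9.5,9.8,-5.5],"turn":0,"jaw":0.86},
    {"delta_pos":[-12,12.4,-5.5],"turn":0,"jaw":0.86},
    {"delta_pos":[-14.5,15,-5.5],"turn":0,"jaw":0.86},
    {"delta_pos":[-16.3,17,-5.5],"turn":0,"jaw":0.86},
  ],
)

```text
clock: 11.22
tool_pos: [0.4415, 0.0099, 0.0938]
eef_rot: [1.0, -0.025, -0.001, 0.001]
contact_force: [-0.7, 0.2, -0.7]
opening: 0.138
```

```bash
python3 -c "
from h import *
go(-.089,.005,.039)
im=vision.snapshot('wrist');cv2.imwrite('pics/w10.png',im)
go(-.089,.005,.039)
"
```

```text
t 11.22 at board [-0.0919 -0.0004] z 0.0938 F [-0.7  0.2 -0.7] op 0.138 delta cm [ 0.3  -0.55  5.48] turn -0.1
t 11.27 at board [-0.0966 -0.0054] z 0.0936 F [-4.4 -3.4  0.2] op 0.141 delta cm [ 0.81 -1.08  5.45] turn -0.4
```

View pics/w10.png

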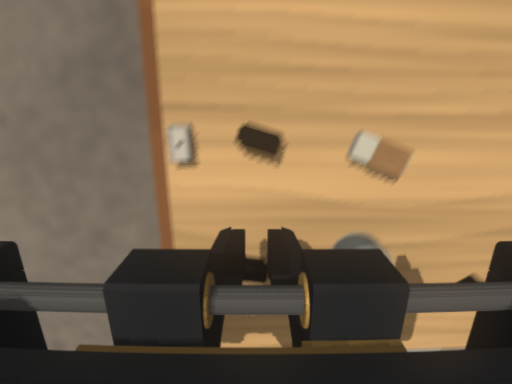

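The target stub at (260,141) is straight ahead and the sharpener (181,144) is clear. I'll descend slowly.

Call:
send_rows(
  series=[
    {"delta_pos":[0,-0.3,0],"turn":0,"jaw":0.86},
    {"delta_pos":[0,-0.3,1.5],"turn":0,"jaw":0.86},
    {"delta_pos":[0,-0.3,3],"turn":0,"jaw":0.86},
    {"delta_pos":[0,-0.3,4.5],"turn":0,"jaw":0.86},
    {"delta_pos":[0,-0.3,5.2],"turn":0,"jaw":0.86},
    {"delta_pos":[0,-0.3,5.4],"turn":0,"jaw":0.86},
    {"delta_pos":[0,-0.3,5.5],"turn":0,"jaw":0.86},
    {"delta_pos":[0,-0.3,5.5],"turn":0,"jaw":0.86},
  ],
)

```text
clock: 11.93
tool_pos: [0.4452, 0.0162, 0.0387]
eef_rot: [1.0, -0.024, 0.0, -0.0]
contact_force: [0.5, -0.7, 0.9]
opening: 0.138
```

```bash
python3 -c "
from h import *
go(-.089,.005,.039)
im=vision.snapshot('wrist');cv2.imwrite('pics/w11.png',im)
im=vision.snapshot('side');cv2.imwrite('pics/s11.png',cv2.resize(im[130:290,220:400],None,fx=4,fy=3.7,interpolation=cv2.INTER_CUBIC))
"
```

```text
t 11.93 at board [-0.0884  0.0061] z 0.0387 F [ 0.5 -0.7  0.9] op 0.138 delta cm [-0.06  0.11 -0.03] turn 0.0
```

View pics/w11.png

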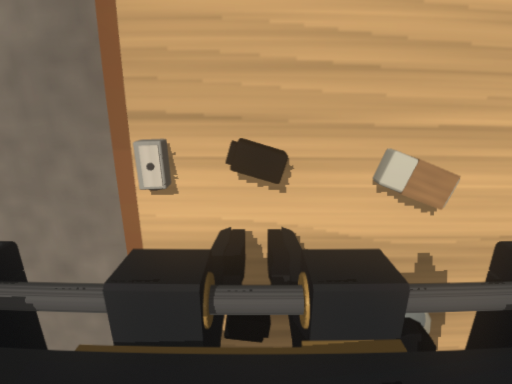

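View pics/s11.png

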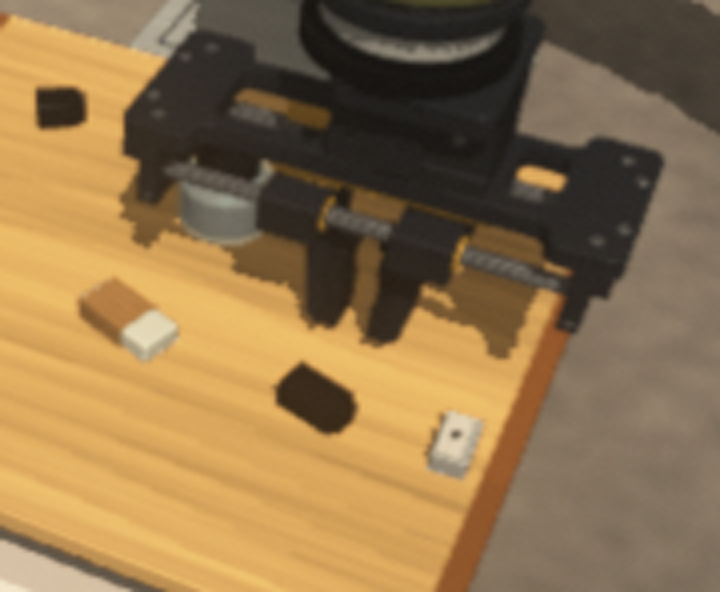

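The stub at (257,160) is centred. The bottle sits under one end of the gripper body, so I'll check the vertical clearance there before going further.

```bash
python3 -c "
from h import *
for nm,uv in [('L',(257.5,184)),('R',(362.5,219.2)),('tipR',(380/4+220,340/3.7+130)),('tipL',(320/4+220,325/3.7+130))]:
  for z in [.05,.06,.08,.09,.10,.11,.12]:
    print(nm,z,((ray('side',[uv],z)[:,:2]-C)@RB).round(3))
for z in (.045,.089):print(z,proj('side',[[*(C+RB@[-.008,-.044]),z]]))
"
```

```text
L 0.05 [[ 0.024 -0.032]]
L 0.06 [[ 0.019 -0.023]]
L 0.08 [[ 0.01  -0.003]]
L 0.09 [[0.006 0.007]]
L 0.1 [[0.001 0.016]]
L 0.11 [[-0.003  0.026]]
L 0.12 [[-0.008  0.036]]
R 0.05 [[-0.17  -0.031]]
R 0.06 [[-0.171 -0.021]]
R 0.08 [[-0.171 -0.002]]
R 0.09 [[-0.172  0.008]]
R 0.1 [[-0.172  0.017]]
R 0.11 [[-0.172  0.027]]
R 0.12 [[-0.172  0.037]]
tipR 0.05 [[-0.101  0.009]]
tipR 0.06 [[-0.102  0.018]]
tipR 0.08 [[-0.106  0.036]]
tipR 0.09 [[-0.108  0.044]]
tipR 0.1 [[-0.11   0.053]]
tipR 0.11 [[-0.111  0.062]]
tipR 0.12 [[-0.113  0.071]]
tipL 0.05 [[-0.075  0.011]]
tipL 0.06 [[-0.078  0.02 ]]
tipL 0.08 [[-0.082  0.038]]
tipL 0.09 [[-0.084  0.047]]
tipL 0.1 [[-0.087  0.055]]
tipL 0.11 [[-0.089  0.064]]
tipL 0.12 [[-0.091  0.073]]
0.045 [[275.8919423  187.22155021]]
0.089 [[277.05704807 168.91307037]]
```

The body's underside is at about .11 against .089 for the bottle top, so there is clearance. The tips are at about .05 as intended. I'll push.

Call:
send_rows(
  series=[
    {"delta_pos":[0,-1.2,0],"turn":0,"jaw":0.86},
    {"delta_pos":[0,-2.2,0],"turn":0,"jaw":0.86},
    {"delta_pos":[0,-3.2,0],"turn":0,"jaw":0.86},
    {"delta_pos":[0,-4.2,0],"turn":0,"jaw":0.86},
    {"delta_pos":[0,-5.2,0],"turn":0,"jaw":0.86},
    {"delta_pos":[0,-6.2,0],"turn":0,"jaw":0.86},
    {"delta_pos":[0,-7.2,0],"turn":0,"jaw":0.86},
    {"delta_pos":[0,-8.2,0],"turn":0,"jaw":0.86},
  ],
)

```text
clock: 12.7
tool_pos: [0.4486, 0.0988, 0.0385]
eef_rot: [1.0, -0.024, -0.0, 0.0]
contact_force: [0.7, -0.2, 0.6]
opening: 0.141
```

```bash
python3 -c "
from h import *
im=vision.snapshot('wrist');cv2.imwrite('pics/w12.png',im)
go(-.089,.178,.039)
"
```

```text
t 12.75 at board [-0.0887  0.0917] z 0.0385 F [ 0.4  1.6 -0.7] op 0.139 delta cm [-0.   -8.63 -0.02] turn 0.2
```

View pics/w12.png

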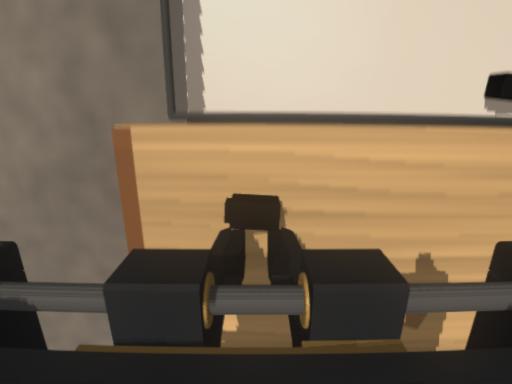

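The stub at (252,212) is flush against both tips. I'll keep going over the edge.

Call:
send_rows(
  series=[
    {"delta_pos":[0,-1.1,0],"turn":0,"jaw":0.86},
    {"delta_pos":[0,-2.2,0],"turn":0,"jaw":0.86},
    {"delta_pos":[0,-3.3,0],"turn":0,"jaw":0.86},
    {"delta_pos":[0,-4.4,0],"turn":0,"jaw":0.86},
    {"delta_pos":[0,-5.4,0],"turn":0,"jaw":0.86},
    {"delta_pos":[0,-6.4,0],"turn":0,"jaw":0.86},
    {"delta_pos":[0,-7.4,0],"turn":0,"jaw":0.86},
    {"delta_pos":[0,-8.4,0],"turn":0,"jaw":0.86},
  ],
)

```text
clock: 13.42
tool_pos: [0.4527, 0.1827, 0.0385]
eef_rot: [1.0, -0.024, 0.0, 0.0]
contact_force: [0.2, 0.2, -0.1]
opening: 0.143
```

```bash
python3 -c "
from h import *
im=vision.snapshot('wrist');cv2.imwrite('pics/w13.png',im)
go(-.094,-.1,.11)
"
```

```text
t 13.47 at board [-0.0888  0.1758] z 0.0386 F [ 1.   1.9 -1. ] op 0.141 delta cm [-0.59 27.56 -7.23] turn 0.2
```

View pics/w13.png

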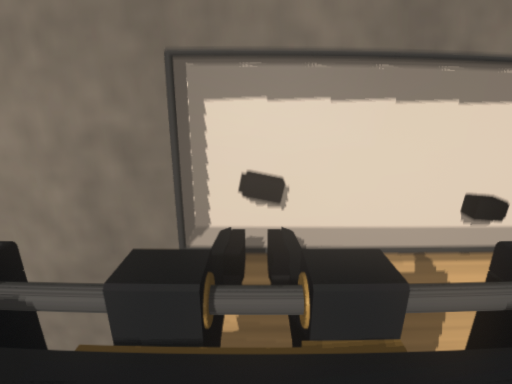

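Two stubs are now in the tray, at (263,187) and (485,207). Next is the farther near-row stub.

Call:
send_rows(
  series=[
    {"delta_pos":[0,0,-3],"turn":0,"jaw":0.86},
    {"delta_pos":[0,2,-6],"turn":0,"jaw":0.86},
    {"delta_pos":[-0.2,6,-6],"turn":0,"jaw":0.86},
    {"delta_pos":[-0.4,10,-6],"turn":0,"jaw":0.86},
    {"delta_pos":[-0.5,14,-6],"turn":0,"jaw":0.86},
    {"delta_pos":[-0.5,18,-6],"turn":0,"jaw":0.86},
    {"delta_pos":[-0.5,22,-6],"turn":0,"jaw":0.86},
    {"delta_pos":[-0.5,25,-6],"turn":0,"jaw":0.86},
  ],
)

```text
clock: 14.13
tool_pos: [0.4346, -0.0717, 0.0985]
eef_rot: [1.0, -0.026, -0.001, 0.001]
contact_force: [-0.6, 0.5, 0.4]
opening: 0.138
```

Call:
send_rows(
  series=[
    {"delta_pos":[0,2.1,0],"turn":0,"jaw":0.86},
    {"delta_pos":[0,2.1,0],"turn":0,"jaw":0.86},
    {"delta_pos":[0,2.1,1.5],"turn":0,"jaw":0.86},
    {"delta_pos":[0,2.1,3],"turn":0,"jaw":0.86},
    {"delta_pos":[0,2.1,4.5],"turn":0,"jaw":0.86},
    {"delta_pos":[0,2.1,5.6],"turn":0,"jaw":0.86},
    {"delta_pos":[0,2.1,5.9],"turn":0,"jaw":0.86},
    {"delta_pos":[0,2.1,5.9],"turn":0,"jaw":0.86},
  ],
)

```text
clock: 14.8
tool_pos: [0.4344, -0.088, 0.0389]
eef_rot: [1.0, -0.023, -0.001, 0.0]
contact_force: [-0.6, -0.4, -0.7]
opening: 0.138
```

```bash
python3 -c "
from h import *
im=vision.snapshot('wrist');cv2.imwrite('pics/w14.png',im)
go(-.094,-.095,.039)
"
```

```text
t 14.85 at board [-0.094  -0.0987] z 0.0395 F [ 0.6 -1.4 -0.1] op 0.142 delta cm [ 0.   -0.37  0.05] turn 0.0
```

View pics/w14.png

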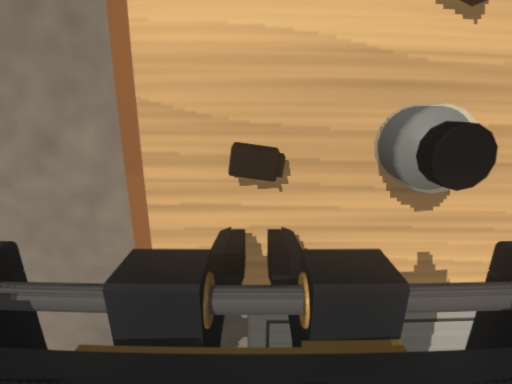

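The stub at (256,161) is dead ahead, with the bottle (435,150) clear of the fingers. I'll push, watching the force.

Call:
send_rows(
  series=[
    {"delta_pos":[0,-1.2,0],"turn":0,"jaw":0.86},
    {"delta_pos":[0,-2.2,0],"turn":0,"jaw":0.86},
    {"delta_pos":[0,-3.2,0],"turn":0,"jaw":0.86},
    {"delta_pos":[0,-4.2,0],"turn":0,"jaw":0.86},
    {"delta_pos":[0,-5.2,0],"turn":0,"jaw":0.86},
    {"delta_pos":[0,-6.3,0],"turn":0,"jaw":0.86},
    {"delta_pos":[0,-7.4,0],"turn":0,"jaw":0.86},
    {"delta_pos":[0,-8.5,0],"turn":0,"jaw":0.86},
  ],
)

```text
clock: 15.52
tool_pos: [0.4391, -0.0031, 0.0401]
eef_rot: [1.0, -0.024, 0.001, -0.0]
contact_force: [0.2, -0.9, -0.8]
opening: 0.144
```

```bash
python3 -c "
from h import *
im=vision.snapshot('wrist');cv2.imwrite('pics/w15.png',im)
go(-.094,.178,.039)
"
```

```text
t 15.57 at board [-0.0933 -0.0105] z 0.0401 F [-0.2  1.4  0.2] op 0.142 delta cm [-1.000e-02 -1.885e+01  1.700e-01] turn 0.2
```

View pics/w15.png

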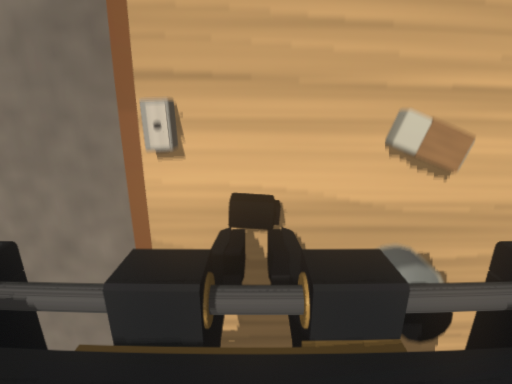

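The stub at (254,211) is riding squarely on the tips.

Call:
send_rows(
  series=[
    {"delta_pos":[0,-1.1,0.1],"turn":0,"jaw":0.86},
    {"delta_pos":[0,-2.2,0.1],"turn":0,"jaw":0.86},
    {"delta_pos":[0,-3.3,0.1],"turn":0,"jaw":0.86},
    {"delta_pos":[0,-4.4,0.1],"turn":0,"jaw":0.86},
    {"delta_pos":[0,-5.5,0.1],"turn":0,"jaw":0.86},
    {"delta_pos":[0,-6.7,0.1],"turn":0,"jaw":0.86},
    {"delta_pos":[0,-7.9,0.1],"turn":0,"jaw":0.86},
    {"delta_pos":[0,-9.1,0.1],"turn":0,"jaw":0.86},
  ],
)

```text
clock: 16.23
tool_pos: [0.4431, 0.0883, 0.0385]
eef_rot: [1.0, -0.024, 0.0, -0.0]
contact_force: [0.1, 0.6, 0.8]
opening: 0.143
```

Call:
send_rows(
  series=[
    {"delta_pos":[0,-1.2,0],"turn":0,"jaw":0.86},
    {"delta_pos":[0,-2.4,0],"turn":0,"jaw":0.86},
    {"delta_pos":[0,-3.6,0],"turn":0,"jaw":0.86},
    {"delta_pos":[0,-4.8,0],"turn":0,"jaw":0.86},
    {"delta_pos":[0,-6,0],"turn":0,"jaw":0.86},
    {"delta_pos":[0,-7.2,0],"turn":0,"jaw":0.86},
    {"delta_pos":[0,-8.4,0],"turn":0,"jaw":0.86},
    {"delta_pos":[0,-9.6,0],"turn":0,"jaw":0.86},
  ],
)

```text
clock: 16.9
tool_pos: [0.4477, 0.1841, 0.0385]
eef_rot: [1.0, -0.024, -0.0, -0.0]
contact_force: [1.1, -0.7, -0.4]
opening: 0.14
```

```bash
python3 -c "
from h import *
im=vision.snapshot('wrist');cv2.imwrite('pics/w16.png',im)
go(.09,-.125,.11)
"
```

```text
t 16.95 at board [-0.0937  0.1777] z 0.0386 F [-0.2  4.2 -0.2] op 0.137 delta cm [18.28 30.3  -7.24] turn 0.2
```

View pics/w16.png

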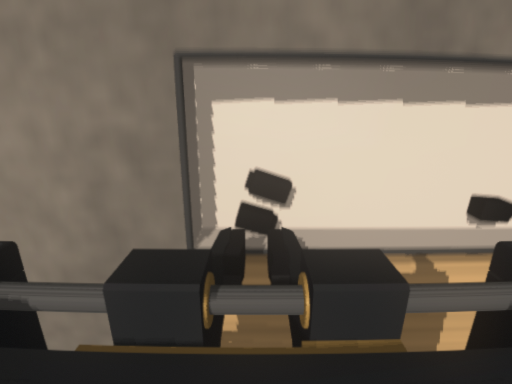

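Three stubs are in the tray. I'll lift and go to the last one, crossing well above the bottle.

Call:
send_rows(
  series=[
    {"delta_pos":[0,0,-3],"turn":0,"jaw":0.86},
    {"delta_pos":[0,0,-6],"turn":0,"jaw":0.86},
    {"delta_pos":[1.5,2.5,-8],"turn":0,"jaw":0.86},
    {"delta_pos":[3.5,5.7,-8],"turn":0,"jaw":0.86},
    {"delta_pos":[5.5,9,-8],"turn":0,"jaw":0.86},
    {"delta_pos":[7.5,12.3,-8],"turn":0,"jaw":0.86},
    {"delta_pos":[9.5,15.5,-8],"turn":0,"jaw":0.86},
    {"delta_pos":[11.5,18.8,-8],"turn":0,"jaw":0.86},
  ],
)

```text
clock: 17.62
tool_pos: [0.554, -0.0123, 0.1186]
eef_rot: [1.0, -0.024, -0.0, 0.0]
contact_force: [0.5, 0.7, 1.3]
opening: 0.141
```

Call:
send_rows(
  series=[
    {"delta_pos":[2,3.2,0],"turn":0,"jaw":0.86},
    {"delta_pos":[4,6.4,0],"turn":0,"jaw":0.86},
    {"delta_pos":[6,9.6,0],"turn":0,"jaw":0.86},
    {"delta_pos":[6.9,11.2,0],"turn":0,"jaw":0.86},
    {"delta_pos":[6.9,11.2,0],"turn":0,"jaw":0.86},
    {"delta_pos":[6.9,11.2,2],"turn":0,"jaw":0.86},
    {"delta_pos":[6.9,11.2,4],"turn":0,"jaw":0.86},
    {"delta_pos":[6.9,11.2,4],"turn":0,"jaw":0.86},
  ],
)

```text
clock: 18.28
tool_pos: [0.6137, -0.1243, 0.0751]
eef_rot: [1.0, -0.023, -0.004, -0.001]
contact_force: [-0.5, 0.0, -0.8]
opening: 0.139
```

```bash
python3 -c "
from h import *
im=vision.snapshot('wrist');cv2.imwrite('pics/w17.png',im)
go(.091,-.122,.0385)
im=vision.snapshot('side');cv2.imwrite('pics/s17.png',im)
"
```

```text
t 18.33 at board [ 0.0877 -0.1262] z 0.0768 F [-0.9 -0.6 -0.9] op 0.139 delta cm [ 0.35 -0.42  3.83] turn 0.1
```

View pics/w17.png

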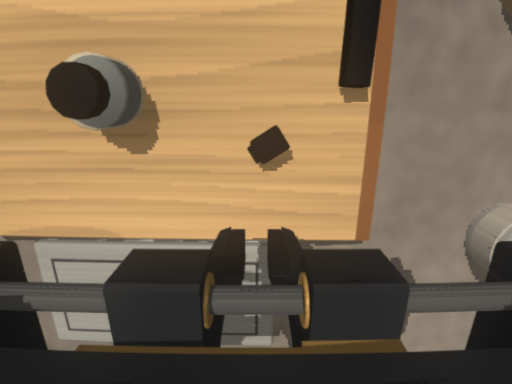

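View pics/s17.png

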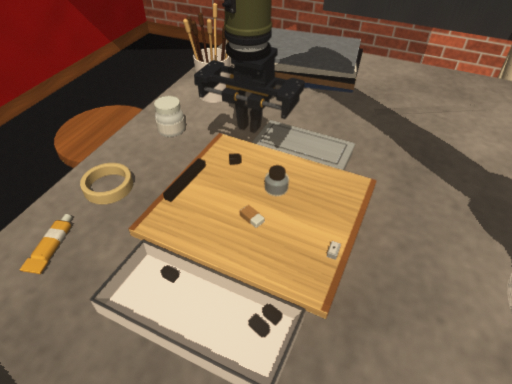

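Three stubs lie flat in the tray, at side (171,274), (260,325) and (272,314). The last stub at (268,146) is about 4 mm to the right, so I'll shift +0.4 cm and descend.

Call:
send_rows(
  series=[
    {"delta_pos":[0.2,0,0],"turn":0,"jaw":0.86},
    {"delta_pos":[0.2,0,1.5],"turn":0,"jaw":0.86},
    {"delta_pos":[0.2,0,3],"turn":0,"jaw":0.86},
    {"delta_pos":[0.2,0,3.6],"turn":0,"jaw":0.86},
    {"delta_pos":[0.2,0,3.8],"turn":0,"jaw":0.86},
    {"delta_pos":[0.2,0,3.9],"turn":0,"jaw":0.86},
    {"delta_pos":[0.2,0,3.9],"turn":0,"jaw":0.86},
    {"delta_pos":[0.2,0,3.9],"turn":0,"jaw":0.86},
  ],
)

```text
clock: 19.05
tool_pos: [0.6198, -0.1257, 0.0404]
eef_rot: [1.0, -0.024, 0.001, 0.0]
contact_force: [0.7, -0.2, -0.8]
opening: 0.139
```

```bash
python3 -c "
from h import *
im=vision.snapshot('wrist');cv2.imwrite('pics/w18.png',im)
go(.091,-.122,.0385)
"
```

```text
t 19.1 at board [ 0.0926 -0.1273] z 0.0404 F [-0.  -0.2 -0.8] op 0.139 delta cm [-0.16 -0.53  0.19] turn -0.0
```

View pics/w18.png

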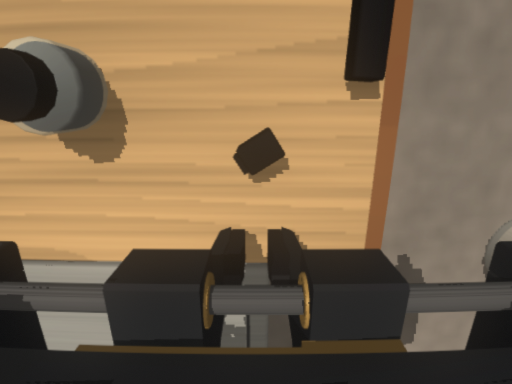

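It's centred. I'll push.

Call:
send_rows(
  series=[
    {"delta_pos":[0,-1,0.2],"turn":0,"jaw":0.86},
    {"delta_pos":[0,-2,0.2],"turn":0,"jaw":0.86},
    {"delta_pos":[0,-3,0.2],"turn":0,"jaw":0.86},
    {"delta_pos":[0,-4,0.2],"turn":0,"jaw":0.86},
    {"delta_pos":[0,-5,0.2],"turn":0,"jaw":0.86},
    {"delta_pos":[0,-6,0.2],"turn":0,"jaw":0.86},
    {"delta_pos":[0,-7,0.2],"turn":0,"jaw":0.86},
    {"delta_pos":[0,-8,0.2],"turn":0,"jaw":0.86},
  ],
)

```text
clock: 19.77
tool_pos: [0.623, -0.0446, 0.0375]
eef_rot: [1.0, -0.024, 0.0, 0.0]
contact_force: [-0.5, 0.4, 0.5]
opening: 0.139
```

```bash
python3 -c "
from h import *
im=vision.snapshot('wrist');cv2.imwrite('pics/w19.png',im)
go(.091,.178,.0385)
"
```

```text
t 19.82 at board [ 0.0921 -0.0427] z 0.0377 F [-0.2  1.7 -0.6] op 0.137 delta cm [-4.000e-02 -2.207e+01 -2.000e-02] turn 0.2
```

View pics/w19.png

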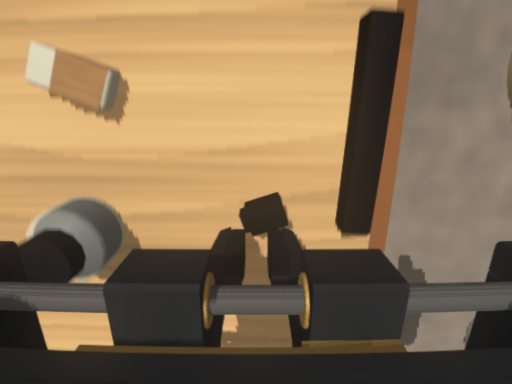

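The stub at (264,213) is in contact with both tips, with the stick clear to the right. Continuing.

Call:
send_rows(
  series=[
    {"delta_pos":[0.1,-1,-0.1],"turn":0,"jaw":0.86},
    {"delta_pos":[0.1,-2,-0.1],"turn":0,"jaw":0.86},
    {"delta_pos":[0.1,-3,-0.1],"turn":0,"jaw":0.86},
    {"delta_pos":[0.1,-4,-0.1],"turn":0,"jaw":0.86},
    {"delta_pos":[0.1,-5,-0.1],"turn":0,"jaw":0.86},
    {"delta_pos":[0.1,-6,-0.1],"turn":0,"jaw":0.86},
    {"delta_pos":[0.1,-7,-0.1],"turn":0,"jaw":0.86},
    {"delta_pos":[0.1,-8,-0.1],"turn":0,"jaw":0.86},
  ],
)

```text
clock: 20.48
tool_pos: [0.6278, 0.0351, 0.0385]
eef_rot: [1.0, -0.024, -0.0, 0.0]
contact_force: [-0.1, -0.5, -0.0]
opening: 0.143
```

```bash
python3 -c "
from h import *
im=vision.snapshot('wrist');cv2.imwrite('pics/w20.png',im)
go(.091,.178,.0385)
"
```

```text
t 20.53 at board [0.093  0.0373] z 0.0387 F [ 0.   2.3 -0.5] op 0.14 delta cm [ -0.16 -14.08   0.06] turn 0.2
```

View pics/w20.png

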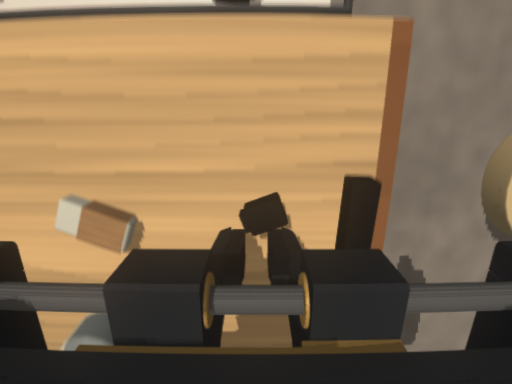

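Call:
send_rows(
  series=[
    {"delta_pos":[0,-1,0],"turn":0,"jaw":0.86},
    {"delta_pos":[0,-2,0],"turn":0,"jaw":0.86},
    {"delta_pos":[0,-3,0],"turn":0,"jaw":0.86},
    {"delta_pos":[0,-4,0],"turn":0,"jaw":0.86},
    {"delta_pos":[0,-5,0],"turn":0,"jaw":0.86},
    {"delta_pos":[0,-6,0],"turn":0,"jaw":0.86},
    {"delta_pos":[0,-7,0],"turn":0,"jaw":0.86},
    {"delta_pos":[0,-8,0],"turn":0,"jaw":0.86},
  ],
)

```text
clock: 21.2
tool_pos: [0.6317, 0.1151, 0.0385]
eef_rot: [1.0, -0.024, 0.0, -0.0]
contact_force: [-0.8, 0.1, 0.3]
opening: 0.14
```

Call:
send_rows(
  series=[
    {"delta_pos":[0,-1,0],"turn":0,"jaw":0.86},
    {"delta_pos":[0,-2,0],"turn":0,"jaw":0.86},
    {"delta_pos":[0,-3,0],"turn":0,"jaw":0.86},
    {"delta_pos":[0,-4,0],"turn":0,"jaw":0.86},
    {"delta_pos":[0,-5,0],"turn":0,"jaw":0.86},
    {"delta_pos":[0,-6,0],"turn":0,"jaw":0.86},
  ],
)

```text
clock: 21.7
tool_pos: [0.6345, 0.1749, 0.0385]
eef_rot: [1.0, -0.024, -0.0, -0.0]
contact_force: [0.0, 0.2, 0.0]
opening: 0.138
```

Call:
send_rows(
  series=[
    {"delta_pos":[0,0,-2.5],"turn":0,"jaw":0.86},
    {"delta_pos":[0,0,-6],"turn":0,"jaw":0.86},
    {"delta_pos":[0,0,-9.5],"turn":0,"jaw":0.86},
    {"delta_pos":[0,3,-12],"turn":0,"jaw":0.86},
    {"delta_pos":[0,6.5,-12],"turn":0,"jaw":0.86},
    {"delta_pos":[0,10,-12],"turn":0,"jaw":0.86},
    {"delta_pos":[0,13.5,-12],"turn":0,"jaw":0.86},
    {"delta_pos":[0,17,-12],"turn":0,"jaw":0.86},
  ],
)

```text
clock: 22.37
tool_pos: [0.6263, 0.0029, 0.1589]
eef_rot: [1.0, -0.024, 0.0, 0.0]
contact_force: [-0.4, -0.5, -0.0]
opening: 0.142
```

Call:
send_rows(
  series=[
    {"delta_pos":[0,4,0],"turn":0,"jaw":0.86},
    {"delta_pos":[0,8,0],"turn":0,"jaw":0.86},
    {"delta_pos":[0,12,0],"turn":0,"jaw":0.86},
    {"delta_pos":[0,16,0],"turn":0,"jaw":0.86},
    {"delta_pos":[0,20,0],"turn":0,"jaw":0.86},
    {"delta_pos":[0,24,0],"turn":0,"jaw":0.86},
    {"delta_pos":[0,24,0],"turn":0,"jaw":0.86},
    {"delta_pos":[0,24,0],"turn":0,"jaw":0.86},
  ],
)

```text
clock: 23.03
tool_pos: [0.6139, -0.2397, 0.1581]
eef_rot: [1.0, -0.027, -0.0, 0.001]
contact_force: [-0.4, 0.5, 0.6]
opening: 0.142
```

```bash
python3 -c "
from h import *
go(0,0,.1)
for n in ['top','side']: cv2.imwrite(f'pics/{n}F.png',vision.snapshot(n))
a=cv2.imread('pics/top0.png').astype(int);b=cv2.imread('pics/topF.png').astype(int)
cv2.imwrite('pics/diff.png',np.hstack([b.astype(np.uint8)[90:320,100:420],np.clip(abs(a-b)*2,0,255).astype(np.uint8)[90:320,100:420]]))
"
```

```text
t 23.03 at board [ 0.0923 -0.2415] z 0.1581 F [-0.4  0.5  0.6] op 0.142 delta cm [ -9.39 -24.09   5.77] turn -0.4
```

View pics/sideF.png

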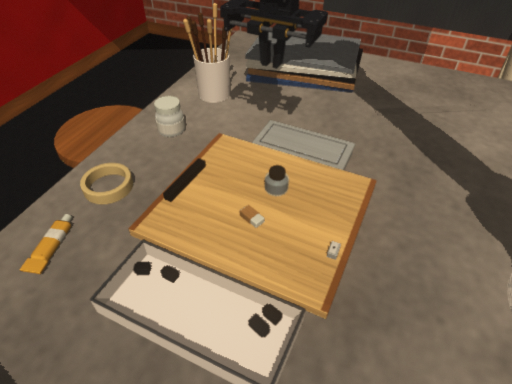

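View pics/diff.png

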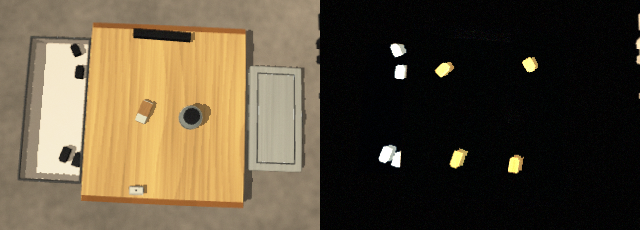

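All four stubs are in the tray. The before/after difference shows changes only at the stubs, so nothing else moved.

```bash
python3 -c "
from plant import order,r
print(order.finish_job(), r.get_state()['clock'])"
```

```text
the job is handed in; nothing more can be done
the job is handed in; nothing more can be done
```

All four charcoal stubs are in the enamelled tray. I pushed each one along the board with the nearly closed fingertips and over its left edge. The job was handed in at about 23 s of the 72 s allowed.

- **Final check:** the side view shows four stubs in the tray. The top-view before/after difference changes only where the stubs were and are now. The tray, whole stick, bottle, eraser, sharpener and tin show no movement. The largest wrist force I read was about 5.5 N, during free movement, and the arm was clear of everything at the end.
- **Height reading disagreed:** the hand sat about 22 mm higher than the reported tool height and stated finger length implied. Both the side and wrist cameras showed this.
- **Effect:** the first pass went over its stub without moving it, and the second passed over it too or only brushed it. I lowered the hand in small steps, watching the force and the pictures, and every push after that worked.

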